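Unhitch the hold-down arm of a pedal service cradle and hold it up

ROBOT

A 6-joint arm with a two-finger parallel gripper is mounted at the origin on the work surface. World frame = base frame: x ahead of the robot, y to its left, z up, the work surface at z = 0. Lengths are in mm, angles in rad, forces in N, time in s.
With the tool pointing down it reaches from about 325 to 775 mm from the base axis. Payload 9.3 kg.
Tool frame: the origin (TCP) lies on the centre line of the jaws, within the pads' length; the fingertips stand 22 mm ahead of it and the grasp point (between the pads) lies 3 mm ahead of it; y points along the fingers, z is the direction in which the jaws open and shut, and the axes are right-handed (so a half turn about y gives the same grasp; the last joint's range is limited). The gripper opens to 85 mm and grips with 20 to 120 N. Pads are 22 mm wide; open, the fingers measure 114 mm over their backs; the gripper's body (76 mm by 85 mm) begins 54 mm behind the grasp point. The pads swing forward as they close: fully open they stand 13 mm farther back than shut.
Start: joints at [0.965, 0.259, 0.021, 1.334, 0, 1.418], TCP at [240.617, 494.57, 253.279] pointing down, gripper open.
Joint ranges: [-3.04, 3.04], [-0.91, 1.82], [-1.04, 1.36], [-1.92, 1.95], [-1.52, 1.45], [-3.14, 3.14]. Speed limits (rad/s): [2.22, 2.22, 2.79, 3.14, 3.14, 3.14].

INTERFACE

Orientations are given as a unit quaternion [w, x, y, z].
In Python, from rig import bot gives the robot as it stands.
- The arm moves only by the shell command python3 -m crank 'ROWS' [FORCE]. ROWS is JSON, a list of rows, each a list of 7 numbers: the shift along the tool's x, y, z in mm, then the turn, a rotation vector about the tool's x, y, z in degrees, then the opening, from -1 (shut) to 1 (fully open). In form: [[dx, dy, dz, ax, ay, az, hand], ...]. A call has 1 to 5 rows; each row is the pose to reach, as a shift and turn from the pose commanded when the call began, along the tool's axes at that moment; what a row does not reach only later rows make up. A row lasts 1/10 s, in which the tool goes at most 50 mm and 8.59 degrees, less where a joint would pass 70% of its speed; a pose out of reach is approached as far as the arm can. A call with a gripper value outside its range is refused whole. The fingers move at their own pace and stop on an object; FORCE is the grip in N (left out, the last holds). Time passes only in rows, so rows that repeat a pose let the fingers close. It gives the time, the measured TCP pose, the force and the opening at its end, in the units of the state.
- bot.state(): the state, without advancing time (a new reading comes with each control period).
- bot.get_image(name): name is "side" or "top"; returns the picture (384x512x3 uint8, blue, green, red); there is no depth.
- bot.calibration(name): a dict with "intrinsics" (3x3 intrinsics, pixels), "position" and "rotation" of the camera in the world. Camera axes: x right, y down, z forward; pixel columns grow to the right and rows downward; lengths in mm; the calibration is good to about 2 mm. A picture is of the moment at which its call begins. calibration takes no time and is no camera call.
- bot.finish_job(): hands the job in, once; it reports no verdict.
Trained networks look in the newest picture that a camera, given by its name, has taken for a name from the list of things; names that differ only in an ending like _2 or _b are one class to them, and where a whole thing is asked for, a point or a joint stands for the part that bears it (a point fixed in the world has none). Each returns a list of dicts, best first, with "score" (0 to 1); they miss things now and then, are a little off and sometimes report something else, mostly with a low value. They report only what shows in the picture. A call takes as long as a camera call. They do not tell look-alikes from the thing itself.
- bot.find_in(label, camera): "box" ([left, top, width, height] in pixels, round what is visible of it).
The state is a dict: "time_s": time; "qpos": joint angles; "qvel": joint speeds; "joint_efforts": joint torques, N m; "ee_pos": TCP position; "eef_rot": TCP orientation; "wrist_force": force on the tool from outside, world axes, zero at the start; "wrist_torque": the same for the moment, N m; "finger_gap": finger opening in mm.
Only numpy, scipy, OpenCV 4.12 (cv2) and the standard library are available. Lean on these libraries where they do the work, as an engineer would, in place of code of your own. Each camera call takes 0.05 s, during which the arm holds its last target. There are 200 camera calls.

TASK

An effect pedal is clamped in the service cradle, and I need the arm over it held up so that I can take the pedal out. Pick up the wooden-handled blade tool, lever the hood off the coupler with its blade under the hood's lip until the hood tips right over, and lay the tool back down on the bench; then pull the coupler's spring latch sideways by its fin, lift the arm off its ball so that its end is at least 6 cm higher, and finish while still holding it up by the fin. Leave both pedals and the jar where they are.

Things in the scene. Friction and masses are not known exactly. Their poses are not given: they have to be found in the camera images.
- cradle: Fixed aluminium base plate, turned about the vertical; 12 mm thick, spans x -85 to 85 and y -60 to 260 mm in its own frame. Origin at bench height exactly under the ball; z up, -x faces the robot, +y runs from the ball along the hold-down arm to its pivot.
- ball (a point): Top of the fixed steel ball stud (24 mm across), under the coupler: cradle (0, 0, 62) mm.
- pivot (a point): Fixed pivot of the hold-down arm: cradle (0, 215, 62) mm; the pivot axis is parallel to the cradle's x.
- sill (a point): Middle of the top of a fixed steel sill in front of the hood, cradle (-55, 0, 50) mm; it is 22 mm (x) by 60 mm (y), its front edge at x = -66. The hood's lip overhangs it with a 10 mm gap between them, open to the robot's side: the blade goes in there.
- hood_hinge (a point): Middle of the hood's fixed hinge axis, cradle (40, 0, 60) mm, parallel to the cradle's y, on the hood's side away from the robot. Fully open, the hood lies back beyond it, below z = 125 mm, out to about cradle x = 145 mm.
- hood (a joint): Hinge of the white plastic hood over coupler and latch (64 mm wide, 60 high, 100 g), rad: 0 shut, 2.4 fully open. Its front with the lip swings up and away from the robot. Shut it spans cradle x -43 to 43, z 60 to 120 mm. Lifts with about 0.5 N at the lip; drops shut from below about 0.6, falls fully open of itself beyond about 1.1.
- lip (a point): Middle of the outer lower edge of the hood's front lip, 3 mm thick, 50 mm wide (y), standing 17 mm out of the hood's front. Shut: at cradle (-59, 0, 60) mm, underside level, 10 mm above the sill. Moves with the hood.
- holdbar (a joint): Angle of the aluminium hold-down arm about its pivot, rad: 0 down on the ball, grows as its coupler end rises, up to 0.9. 24 mm wide, 215 mm from pivot to ball; with its latch about 0.46 kg (varies by a quarter); falls back when let go. It cannot rise while the latch is home.
- coupler (a point): Middle of the top of the arm's coupler head, straight above the ball: cradle (0, 0, 72) mm with the arm down. The head is 40 x 44 mm. It moves with the arm
- latch (a joint): Slide of the spring latch on the coupler head, m: 0 home under the ball, 0.014 fully pulled towards the cradle's -x (sideways to the arm, towards the robot). The ball is free beyond about 0.007; pull to 0.010 to 0.014 and keep it pulled while lifting. Spring: 4 N at the start, 9 N at full travel; it draws the latch back.
- fin (a point): Middle of the top edge of the latch's upright steel fin, 10 mm thick along cradle x, 30 mm along y, 36 mm tall above its slide plate. Latch home and arm down: cradle (0, 0, 112) mm, the fin's foot at z = 76 mm. Moves with latch and arm; lifting by the fin carries the arm.
- blade: Loose blade tool, about 90 g, on the bench: wooden handle 95 long x 14 wide x 20 mm high, then a flat steel blade 16 mm wide, 2.5 mm thick (1.5 mm in the last 12 mm). Origin: middle of the handle's underside; x along the tool to the blade's tip, z up. The blade is level, at mid height of the handle.
- blade_tip (a point): The end of the blade, 131.5 mm ahead of the tool's origin and 10 mm above the handle's underside
- pedal: Yellow effect pedal, 112 x 60 x 31 mm with knobs and footswitch, lying in the cradle under the arm; origin under its middle; leave alone
- spare_pedal: Red effect pedal of the same size, loose on the bench; leave alone
- jar: Small glass jar, 48 mm across, 60 mm high, loose on the bench; leave alone
There are look-alikes about, which are no part of the job. Several things have the shape of the blade; the one meant has the colours described above.

How it is judged (in metres and radians):
On the way, in this order (a step that is already met when the one before it is completed fails the run):
1. the blade tool lifts the hood (value of joint hood above 0.25 rad and contact force between blade and hood above 0.05 N), for 0.1 s.
2. the hood is tipped right over (value of joint hood above 2 rad), for 0.2 s.
3. the tool lies on the bench, out of the gripper (height (world z) of blade below 0.025 m and contact force between the fingers and blade below 0.05 N and linear speed of blade below 0.03 m/s), for 0.2 s.
4. the latch is pulled out while the arm is still down (value of joint latch above 0.008 m and value of joint holdbar below 0.04 rad), for 0.1 s.
5. the arm is lifted off the ball by the fin (value of joint holdbar above 0.24 rad and contact force between the fingers and latch above 1 N), for 0.2 s.
At the end, for the whole second after the job is handed in: The arm is held by the fin between the fingers (contact over 1 N), still, raised more than 0.24 rad (its end about 50 mm up); no tool or pedal props it; the hood is open beyond 2.0 rad; the blade tool lies at rest on the bench; pedals and jar within 30 mm of where they were (all of step 5 and velocity of joint holdbar between -0.05 and 0.05 rad/s and contact force between holdbar and blade below 0.05 N and contact force between holdbar and pedal below 0.05 N and value of joint hood above 2 rad and height (world z) of blade below 0.025 m and linear speed of blade below 0.03 m/s); the arm keeps its last pose, push and grip.
It fails at once if a pedal or the jar is shifted by more than 30 mm (distance of any of pedal, spare_pedal, jar from where it was at the start of the episode above 0.03 m).
It also fails if it takes over 67 s, if anything falls off the work surface, if the arm or the gripper's body presses on something with over 40 N, if the wrist force passes 120 N, or if a joint passes its speed limit or range.

## Working session

There is one attempt and no reset: what is moved stays moved. The work goes in short steps, Python scripts to look and compute and a shell command to move; the robot and the scene stay as the last step left them, time stands still between calls to the robot, and variables do not carry over. Pictures are saved under pics/ and viewed, about 8 in all and at most 12, crops included, and the job is handed in when it is done.

```bash
mkdir -p pics; ls; cat > h.py <<'E'
import numpy as np, cv2
from rig import bot
from scipy.spatial.transform import Rotation as R
def cal(n):
    c=bot.calibration(n); return np.array(c["intrinsics"]),np.array(c["position"]),np.array(c["rotation"])
def pix2z(n,u,v,z):
    K,p,r=cal(n); 
    r=r if r.shape==(3,3) else R.from_quat(np.roll(r,-1)).as_matrix()
    d=r@np.linalg.inv(K)@np.array([u,v,1.]); return p+d*(z-p[2])/d[2]
def proj(n,X):
    K,p,r=cal(n)
    r=r if r.shape==(3,3) else R.from_quat(np.roll(r,-1)).as_matrix()
    c=K@(r.T@(np.array(X,float)-p)); return c[:2]/c[2]
E
python3 - <<'E'
from h import *
np.set_printoptions(precision=2,suppress=True)
for n in("top","side"):
    im=bot.get_image(n); cv2.imwrite(f"pics/{n}0.png",im); print(n,bot.calibration(n))
a=cv2.imread("pics/top0.png");b=cv2.imread("pics/side0.png")
cv2.imwrite("pics/both0.png",cv2.resize(np.vstack([a,b]),None,fx=.78,fy=.78))
for l in("cradle","hood","lip","blade","pedal","spare_pedal","jar","holdbar"):
    for n in("top","side"):
        print(l,n,[(np.round(d["box"]).tolist(),round(d["score"],2)) for d in bot.find_in(l,n)])
s=bot.state();print(s)
E
```

```text
pics
top {'intrinsics': array([[348.19,   0.  , 251.5 ],
       [  0.  , 348.19, 192.13],
       [  0.  ,   0.  ,   1.  ]]), 'position': array([ 419.46,  -58.73, 1088.89]), 'rotation': array([ 0.02, -0.7 ,  0.71, -0.04])}
side {'intrinsics': array([[472.67,   0.  , 246.12],
       [  0.  , 472.67, 194.31],
       [  0.  ,   0.  ,   1.  ]]), 'position': array([  40.95, -951.15, 1200.92]), 'rotation': array([-0.35,  0.91, -0.21,  0.09])}
cradle top [([132.0, 122.0, 111.0, 77.0], 0.57)]
cradle side [([207.0, 134.0, 93.0, 72.0], 0.82)]
hood top [([200.0, 125.0, 30.0, 45.0], 0.72), ([107.0, 216.0, 22.0, 17.0], 0.67)]
hood side [([256.0, 151.0, 35.0, 34.0], 0.7), ([210.0, 132.0, 92.0, 74.0], 0.27)]
lip top [([200.0, 125.0, 27.0, 43.0], 0.85)]
lip side [([256.0, 150.0, 33.0, 33.0], 0.8)]
blade top [([315.0, 252.0, 30.0, 46.0], 0.86), ([334.0, 184.0, 48.0, 32.0], 0.7), ([349.0, 102.0, 40.0, 46.0], 0.68), ([302.0, 179.0, 11.0, 53.0], 0.6)]
blade side [([178.0, 298.0, 63.0, 12.0], 0.97), ([341.0, 270.0, 62.0, 22.0], 0.95), ([269.0, 283.0, 61.0, 32.0], 0.81), ([255.0, 152.0, 34.0, 35.0], 0.65)]
[... 203 characters left out ...]
211.0, 135.0, 89.0, 73.0], 0.37)]
jar top [([107.0, 215.0, 24.0, 19.0], 0.61), ([200.0, 126.0, 29.0, 42.0], 0.16)]
jar side [([170.0, 136.0, 18.0, 21.0], 0.71), ([235.0, 254.0, 55.0, 20.0], 0.43)]
holdbar top [([139.0, 148.0, 66.0, 20.0], 0.91)]
holdbar side [([231.0, 138.0, 27.0, 24.0], 0.77)]
{'time_s': 0.9, 'qpos': array([0.97, 0.26, 0.02, 1.33, 0.  , 1.42]), 'qvel': array([-0.,  0.,  0., -0., -0., -0.]), 'joint_efforts': array([  0.  , -55.54,  34.47,   0.  ,  -0.  ,  -0.  ]), 'ee_pos': array([240.62, 494.57, 253.28]), 'eef_rot': array([-0.69,  0.69, -0.16,  0.16]), 'wrist_force': array([ 0.18, -1.11, -0.28]), 'wrist_torque': array([-0.03, -0.02, -0.02]), 'finger_gap': 85.29485382377312}
```

View pics/top0.png

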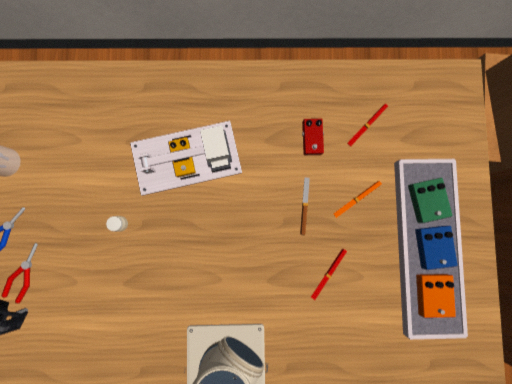

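View pics/side0.png

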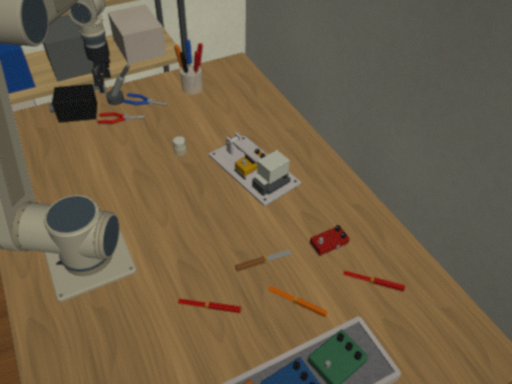

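The top picture shows the cradle at (132–241, 122–194) with its hood at (217,147), towards the right end. The jar is at (116,224) and the red spare pedal at (313,136). Candidates for the blade:
- wooden handle with grey blade at (305,205), handle towards the robot
- red at (329,273)
- red at (368,125)
- orange at (358,198)

By the description I choose (305,205), which is (263,260) in the side picture. Next is a close crop.

```bash
cat > m.py <<'E'
from h import *
np.set_printoptions(precision=1,suppress=True)
a=cv2.imread("pics/top0.png");b=cv2.imread("pics/side0.png")
from scipy.optimize import least_squares
# tool: segmentation
def cut(im,x,y,w,h,k): return cv2.resize(im[y:y+h,x:x+w],None,fx=k,fy=k,interpolation=cv2.INTER_CUBIC)
c1=cut(a,126,116,120,84,4); c2=cut(b,204,126,100,84,4)
c3=cut(a,290,170,30,70,4); c4=cut(b,230,240,65,36,4)
W=np.zeros((616,800,3),np.uint8)
W[:336,:480]=c1; W[:280,480:600]=c3; W[336:336+264,:400]=c2[:264]; W[336:480,420:680]=c4
cv2.imwrite("pics/crop1.png",W[:600])
E
python3 m.py
```

```text
(no output)
```

View pics/crop1.png

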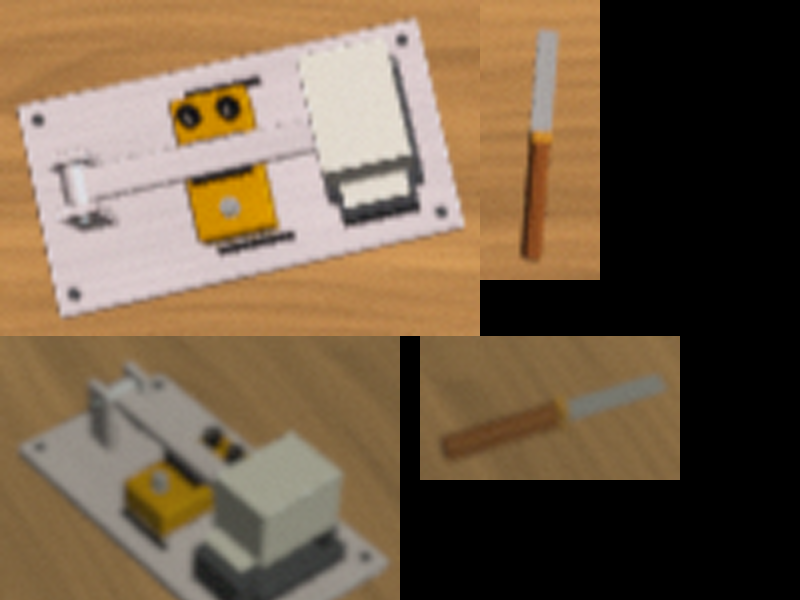

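The crop confirms it: brown wooden handle and grey steel blade, tip at about (306.5,177) top / (290.5,251) side. Next I fit the cradle and tool poses in both views.

```bash
cat > fit.py <<'E'
from h import *
from scipy.optimize import least_squares
np.set_printoptions(precision=1,suppress=True)
def T(p,X):
    c,s=np.cos(p[2]),np.sin(p[2]); return np.array([p[0]+c*X[0]-s*X[1],p[1]+s*X[0]+c*X[1],X[2]])
def fit(obs,p0):
    f=lambda p:np.concatenate([proj(n,T(p,X))-np.array(uv)+.4 for n,X,uv in obs])
    r=least_squares(f,p0,x_scale=[10,10,.1]); print(r.x[:2],np.degrees(r.x[2]),"res",r.fun.reshape(-1,2).tolist()); return r.x
if __name__=="__main__":
    t,s="top","side"
    cr=[(t,(85,260,12),(130.5,142.5)),(t,(85,-60,12),(230,120.5)),(t,(-85,-60,12),(242,173)),(t,(-85,260,12),(141.5,195.5)),
     (s,(-85,260,12),(209,154)),(s,(85,260,12),(242.8,135.8)),(s,(85,-60,12),(301,182.5))]
    bl=[(t,(131.5,0,11),(306.75,177.5)),(t,(-47.5,0,18),(302.75,235.3)),(s,(131.5,0,11),(290.75,251)),(s,(-47.5,0,12),(236.5,268.5))]
    np.set_printoptions(precision=2,suppress=True)
    C=fit(cr,[530,40,.2]); B=fit(bl[:2],[400,-210,0]);B2=fit(bl,[400,-210,0])
    for q in([-59,0,60],[0,0,112],[40,0,60],[-43,0,120]): print(q,T(C,q),np.hypot(*T(C,q)[:2]))
    print("hood top centre px",proj(t,T(C,(0,0,120))),proj(s,T(C,(0,0,120))))
    np.save("C.npy",C);np.save("B.npy",B2)
    r=bot.state(); q=r['eef_rot']; print(R.from_quat(np.roll(q,-1)).as_matrix())
E
python3 fit.py
```

```text
[648.11  22.06] 12.226289958118002 res [[0.0036095538260042526, 0.2749758551861078], [0.5574006787681697, 0.24277747945917272], [0.5982495993801763, -0.2864261223519179], [-0.10868812399565397, 0.15804665918496996], [-1.0868032349227748, -0.4420175659720996], [0.9183055623315909, -0.853613586972051], [0.07960406806116682, -0.705870152165977]]
[ 429.04 -241.47] -5.949850328714633 res [[-0.018009060579265657, 0.19635611867729497], [0.016960899144089603, -0.18935867006232454]]
[ 429.91 -243.37] -5.644370438335077 res [[0.3581150405943504, -0.10564142131494803], [0.7112190353440383, -0.4769360504475969], [-0.36267161075918464, -0.24695714748381759], [-0.5930422697760832, -0.5624022348643279]]
[-59, 0, 60] [590.45   9.57  60.  ] 590.5294605083342
[0, 0, 112] [648.11  22.06 112.  ] 648.489191077734
[40, 0, 60] [687.21  30.54  60.  ] 687.884537936445
[-43, 0, 120] [606.09  12.96 120.  ] 606.2275202951589
hood top centre px [214.53 142.37] [272.78 160.07]
[[ 0.9  -0.    0.44]
 [-0.44  0.    0.9 ]
 [-0.   -1.   -0.  ]]
```

```bash
cat > d.py <<'E'
# usage: d.py x y z yaw pitch(tip-down deg)  -> delta in tool axes (mm, rotvec deg)
from h import *; import sys
def goalR(yaw,pit):
    R0=np.array([[1,0,0],[0,0,1],[0,-1,0]],float) # x fwd, y down, z left
    return R.from_euler('z',yaw,degrees=True)*R.from_euler('y',pit,degrees=True)*R.from_matrix(R0)
def delta(x,y,z,yaw,pit=0):
    s=bot.state(); q=R.from_quat(np.roll(s['eef_rot'],-1)); d=q.inv().apply(np.array([x,y,z])-s['ee_pos'])
    r=(q.inv()*goalR(yaw,pit)).as_rotvec(degrees=True); return d,r
if __name__=="__main__":
    np.set_printoptions(precision=1,suppress=True)
    d,r=delta(*map(float,sys.argv[1:])); s=bot.state(); print("d",d,"r",r,"t",s['time_s'],"pos",s['ee_pos'],"F",s['wrist_force'],"gap",s['finger_gap'])
E
python3 d.py 429.5 -242.5 90 -5.8
```

```text
d [ 492.3  163.3 -580.1] r [  0.  -20.1  -0. ] t 0.9 pos [240.6 494.6 253.3] F [ 0.2 -1.1 -0.3] gap 85.29485382377312
```

```bash
python3 -m crank '[[492,60,-580,0,-20,0,0.2],[492,60,-580,0,-20,0,0.2],[492,60,-580,0,-20,0,0.2],[492,60,-580,0,-20,0,0.2],[492,60,-580,0,-20,0,0.2]]' 40;  python3 d.py 429.5 -242.5 90 -5.8
```

```text
time_s: 1.4
ee_pos: [301.6, 255.2, 234.0]
eef_rot: [0.706, -0.706, 0.036, -0.037]
wrist_force: [0.7, -0.8, 0.8]
finger_gap: 51.4
d [ 178.2  143.9 -482. ] r [-0.  -0.1  0. ] t 1.4 pos [301.6 255.2 234. ] F [ 0.7 -0.8  0.8] gap 51.35959887854581
```

```bash
python3 -m crank '[[178,60,-482,0,0,0,0.2],[178,60,-482,0,0,0,0.2],[178,60,-482,0,0,0,0.2],[178,60,-482,0,0,0,0.2],[178,60,-482,0,0,0,0.2]]';  python3 -m crank '[[89,90,-241,0,0,0,0.2],[89,90,-241,0,0,0,0.2],[89,90,-241,0,0,0,0.2],[89,90,-241,0,0,0,0.2],[89,90,-241,0,0,0,0.2]]'; python3 d.py 429.5 -242.5 90 -5.8
```

```text
time_s: 1.9
ee_pos: [363.1, 14.3, 205.2]
eef_rot: [-0.706, 0.706, -0.036, 0.037]
wrist_force: [1.0, -0.5, -0.0]
finger_gap: 51.3
time_s: 2.4
ee_pos: [421.5, -214.5, 121.8]
eef_rot: [-0.706, 0.706, -0.037, 0.037]
wrist_force: [1.6, -0.1, 0.2]
finger_gap: 51.2
d [ 10.8  31.8 -27. ] r [ 0.  -0.2  0. ] t 2.4 pos [ 421.5 -214.5  121.8] F [ 1.6 -0.1  0.2] gap 51.17642980400048
```

```bash
python3 -m crank '[[11,32,-27,0,0,0,0.2],[11,32,-27,0,0,0,0.2],[11,32,-27,0,0,0,0.2]]'; python3 d.py 429.5 -242.5 28 -5.8; python3 - <<'E'
from h import *
a=bot.get_image("top");b=bot.get_image("side")
f=lambda im,x,y,w,h,k:cv2.resize(im[y:y+h,x:x+w],None,fx=k,fy=k,interpolation=cv2.INTER_CUBIC)
cv2.imwrite("pics/c2.png",np.hstack([f(a,265,160,80,100,4),f(b,215,200,100,100,4)]))
E
```

```text
time_s: 2.7
ee_pos: [429.1, -240.3, 89.6]
eef_rot: [0.707, -0.706, 0.038, -0.036]
wrist_force: [-0.3, 0.2, 1.0]
finger_gap: 51.4
d [ 0.8 61.6 -2.2] r [-0.1 -0.2 -0.1] t 2.7 pos [ 429.1 -240.3   89.6] F [-0.3  0.2  1. ] gap 51.39161125897814
```

View pics/c2.png

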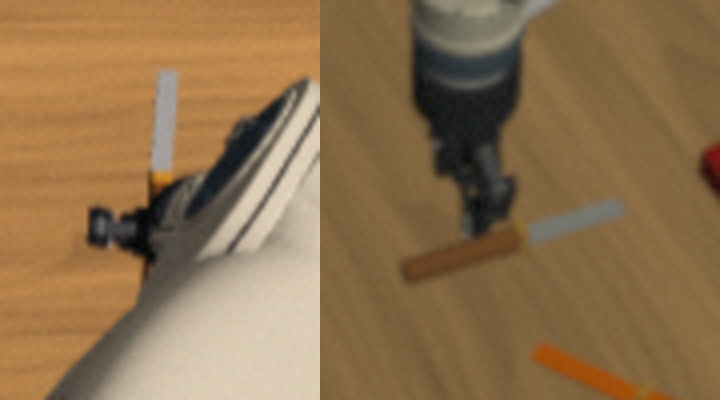

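The fingers straddle the handle (top view about (150,225) in the crop), in line with the tool. Going down to grip.

```bash
python3 -m crank '[[1,30,-2,0,0,0,0.2],[1,58,-2,0,0,0,0.2],[1,58,-2,0,0,0,0.2],[1,58,-2,0,0,0,-0.3],[1,58,-2,0,0,0,-0.6]]' 40; python3 -m crank '[[0,0,0,0,0,0,-1],[0,0,0,0,0,0,-1],[0,0,0,0,0,0,-1],[0,0,0,0,0,0,-1]]' 40;python3 d.py 429.5 -242.5 28 -5.8
```

```text
time_s: 3.3
ee_pos: [431.3, -242.5, 34.2]
eef_rot: [-0.706, 0.707, -0.036, 0.037]
wrist_force: [0.9, 0.1, 0.2]
finger_gap: 23.0
time_s: 3.7
ee_pos: [431.3, -242.7, 34.2]
eef_rot: [-0.706, 0.707, -0.036, 0.038]
wrist_force: [-0.6, 2.1, 8.0]
finger_gap: 12.6
d [-1.8  6.2  0.1] r [ 0.1 -0.1  0.2] t 3.7 pos [ 431.3 -242.7   34.2] F [-0.6  2.1  8. ] gap 12.562215093676162
```

```bash
python3 -m crank '[[0,-20,0,0,0,0,-1],[0,-60,0,0,0,0,-1],[0,-90,0,0,0,0,-1],[0,-90,0,0,0,0,-1],[0,-90,0,0,0,0,-1]]' 60;python3 d.py 440 -120 124 12.2; python3 - <<'E'
from h import *
a=bot.get_image("top");b=bot.get_image("side")
f=lambda im,x,y,w,h,k:cv2.resize(im[y:y+h,x:x+w],None,fx=k,fy=k,interpolation=cv2.INTER_CUBIC)
cv2.imwrite("pics/c3.png",np.hstack([f(a,265,150,80,100,4),f(b,215,180,100,100,4)]))
E
```

```text
time_s: 4.2
ee_pos: [430.7, -242.6, 123.5]
eef_rot: [-0.706, 0.707, -0.036, 0.037]
wrist_force: [-0.1, -0.6, -1.2]
finger_gap: 11.6
d [ -3.5  -0.7 122.9] r [  0.1 -18.1   0.1] t 4.2 pos [ 430.7 -242.6  123.5] F [-0.1 -0.6 -1.2] gap 11.583079920966123
```

View pics/c3.png

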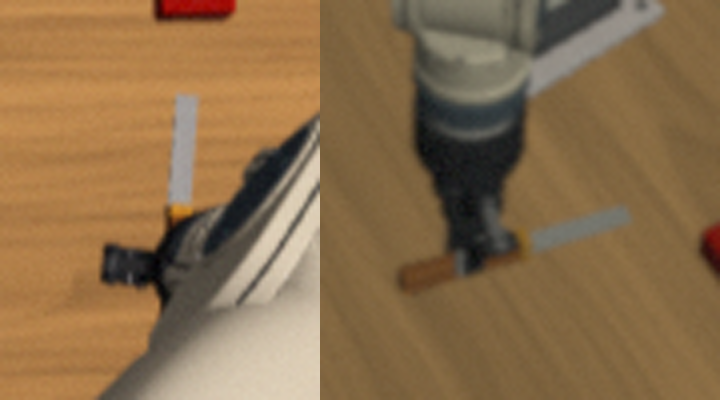

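The tool is held and off the bench: tip at about (311.5,174) top and (291,233) side. Triangulating the tip relative to the TCP.

```bash
cat > tri.py <<'E'
from h import *; from scipy.optimize import least_squares
def tri(t,s,x0=(500,-200,80)):
    r=least_squares(lambda X:np.r_[proj("top",X)-t,proj("side",X)-s],x0); return r.x,r.fun
E
python3 - <<'E'
from tri import *
np.set_printoptions(precision=1,suppress=True)
X,f=tri(np.array([311.4,173.6]),np.array([290.9,232.6])); s=bot.state()
q=R.from_quat(np.roll(s['eef_rot'],-1)); print(X,f,"tool frame",q.inv().apply(X-s['ee_pos']))
b=[429.7,-243,0.]
for z in(96,100,104): 
  for dx,dz in((131.5,0),(-47.5,0)): 
    p=[430.7+(dx-1.5)*np.cos(.1),-242.6-(dx-1.5)*np.sin(.1),z+dz]; print(z,dx,proj("top",p),proj("side",p))
E
```

```text
[ 558.2 -253.7   98.8] [-0.1  0.3  0.3 -0.1] tool frame [128.7  23.    1.6]
96 131.5 [311.7 173.4] [292.  233.3]
96 -47.5 [307.3 235.6] [235.  250.9]
100 131.5 [312.  173.2] [292.1 232.5]
100 -47.5 [307.6 235.6] [235.  250.1]
104 131.5 [312.3 173. ] [292.2 231.7]
104 -47.5 [307.9 235.7] [235.  249.2]
```

```bash
python3 d.py 434.3 -25.3 100 12.2
```

```text
d [-18.1  22.  216. ] r [ -0.  -18.1  -0. ] t 4.3 pos [ 430.  -242.   121.9] F [ 0.2  0.4 -1.8] gap 11.78805887023074
```

```bash
python3 -m crank '[[-18,15,216,0,-18,0,-1],[-18,15,216,0,-18,0,-1],[-18,15,216,0,-18,0,-1],[-18,15,216,0,-18,0,-1],[-18,15,216,0,-18,0,-1]]'; python3 -m crank '[[0,0,0,0,0,0,-1],[0,0,0,0,0,0,-1]]'; python3 d.py 434.3 -25.3 78 12.2
```

```text
time_s: 4.8
ee_pos: [433.2, -22.0, 106.0]
eef_rot: [0.704, -0.702, -0.074, 0.076]
wrist_force: [0.7, 0.3, -0.8]
finger_gap: 11.7
time_s: 5.0
ee_pos: [434.6, -25.5, 106.7]
eef_rot: [0.703, -0.703, -0.074, 0.075]
wrist_force: [-0.4, -0.3, -0.6]
finger_gap: 11.6
d [-0.2 28.7  0.3] r [-0.  -0.1 -0.1] t 5.0 pos [434.6 -25.5 106.7] F [-0.4 -0.3 -0.6] gap 11.585158473501886
```

```bash
python3 -m crank '[[0,28.7,0,0,0,0,-1],[0,28.7,0,0,0,0,-1],[0,28.7,0,0,0,0,-1],[0,28.7,0,0,0,0,-1]]'; python3 d.py 434.3 -25.3 78 12.2;  python3 - <<'E'
from h import *
from fit import T
a=bot.get_image("top");b=bot.get_image("side")
C=np.load("C.npy")
for n in("top","side"): print(n,"tip expected",proj(n,T(C,(-90,0,55))),"lip",proj(n,T(C,(-59,0,60))))
f=lambda im,x,y,w,h,k:cv2.resize(im[y:y+h,x:x+w],None,fx=k,fy=k,interpolation=cv2.INTER_CUBIC)
cv2.imwrite("pics/c4.png",np.hstack([f(a,190,115,65,90,6),f(b,230,140,65,90,6)]))
E
```

```text
time_s: 5.4
ee_pos: [435.2, -26.4, 79.3]
eef_rot: [-0.703, 0.703, 0.074, -0.074]
wrist_force: [-0.5, 1.2, -0.7]
finger_gap: 11.6
d [-0.7  1.3  1.3] r [ 0.  -0.2  0. ] t 5.4 pos [435.2 -26.4  79.3] F [-0.5  1.2 -0.7] gap 11.628136472189682
top tip expected [222.9 176.3] lip [220.5 166. ]
side tip expected [251.5 185.8] lip [258.6 180.6]
```

View pics/c4.png

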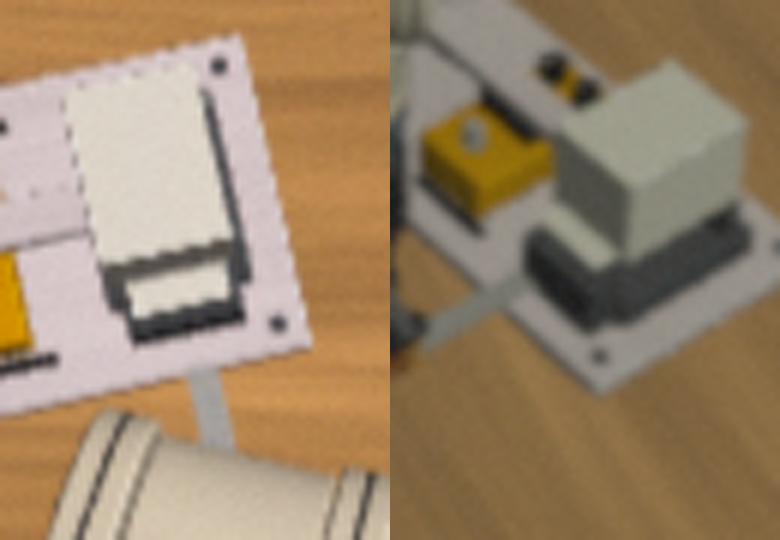

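The top picture has the tip at (223.3,176.3), within 0.5 px of the prediction. In the side picture it is about 1.5 px low, but that is within what I can read off, at about 0.2 px per mm of height. I'll raise it 1 mm and slide in slowly while watching the wrist force.

```bash
python3 -m crank '[[5,-1,1,0,0,0,-1],[10,-1,1,0,0,0,-1],[15,-1,1,0,0,0,-1],[20,-1,1,0,0,0,-1],[24,-1,1,0,0,0,-1]]'; python3 -m crank '[[4,0,0,0,0,0,-1],[8,0,0,0,0,0,-1]]';python3 -m crank '[[4,0,0,0,0,0,-1],[8,0,0,0,0,0,-1],[8,0,0,0,0,0,-1]]'; python3 d.py 475 -16.5 79 12.2
```

```text
time_s: 6.0
ee_pos: [458.7, -19.5, 79.6]
eef_rot: [0.703, -0.703, -0.074, 0.074]
wrist_force: [-0.1, -0.5, -0.4]
finger_gap: 11.6
time_s: 6.2
ee_pos: [466.3, -17.9, 79.5]
eef_rot: [0.703, -0.703, -0.074, 0.074]
wrist_force: [0.2, -1.3, -1.2]
finger_gap: 12.0
time_s: 6.5
ee_pos: [474.3, -16.3, 79.6]
eef_rot: [-0.703, 0.703, 0.074, -0.074]
wrist_force: [-0.0, 0.3, -1.6]
finger_gap: 12.1
d [ 0.6  0.6 -0.3] r [ 0.  -0.1  0. ] t 6.5 pos [474.3 -16.3  79.6] F [-0.   0.3 -1.6] gap 12.13330455924899
```

No contact going in. I'll lift along the hinge's arc to about 0.35 rad and look.

```bash
python3 -m crank '[[0,-8,0,0,0,0,-1],[1,-16,0,0,0,0,-1],[3,-25,0,0,0,0,-1],[5,-35,0,0,0,0,-1],[5,-35,0,0,0,0,-1]]'; python3 d.py 475 -16.5 79 12.2;  python3 - <<'E'
from h import *
a=bot.get_image("top");b=bot.get_image("side")
f=lambda im,x,y,w,h,k:cv2.resize(im[y:y+h,x:x+w],None,fx=k,fy=k,interpolation=cv2.INTER_CUBIC)
cv2.imwrite("pics/c5.png",np.hstack([f(a,190,115,65,90,6),f(b,230,130,65,90,6)]))
E
```

```text
time_s: 7.0
ee_pos: [479.8, -15.4, 116.4]
eef_rot: [-0.703, 0.704, 0.075, -0.073]
wrist_force: [0.1, 0.6, -1.1]
finger_gap: 11.8
d [-5.  37.4  0. ] r [ 0.1 -0.1  0.2] t 7.0 pos [479.8 -15.4 116.4] F [ 0.1  0.6 -1.1] gap 11.813307377048346
```

View pics/c5.png

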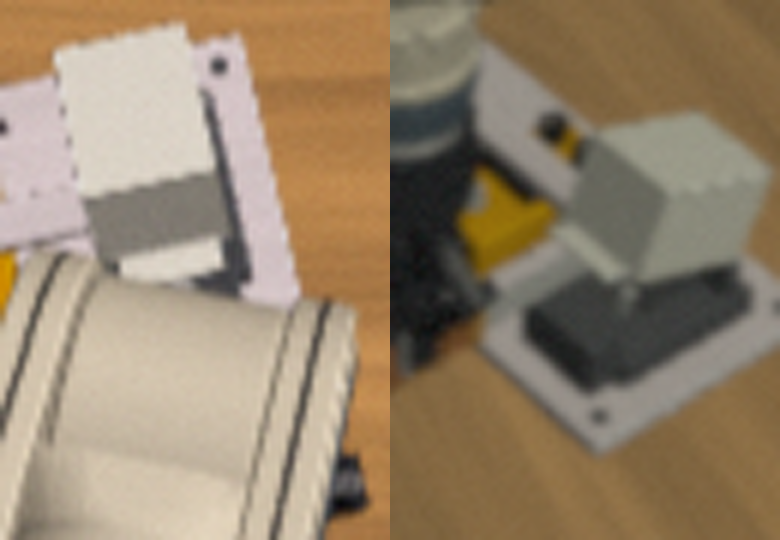

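The hood is up about 0.37 rad with the blade under its lip (side crop about (590,255)). Continuing the arc.

```bash
python3 -m crank '[[4,-8,0,0,0,0,-1],[8,-15,0,0,0,0,-1],[13,-23,0,0,0,0,-1],[18,-29,0,0,0,0,-1],[25,-36,0,0,0,0,-1]]'; python3 -m crank '[[7,-6,0,0,0,0,-1],[15,-10,0,0,0,0,-1],[23,-14,0,0,0,0,-1],[35,-18,0,0,0,0,-1],[50,-20,0,0,0,0,-1]]';python3 -m crank '[[10,0,0,0,0,0,-1],[15,0,0,0,0,0,-1],[15,0,0,0,0,0,-1]]'; python3 d.py 475 -16.5 79 12.2;  python3 - <<'E'
from h import *
a=bot.get_image("top");b=bot.get_image("side")
f=lambda im,x,y,w,h,k:cv2.resize(im[y:y+h,x:x+w],None,fx=k,fy=k,interpolation=cv2.INTER_CUBIC)
cv2.imwrite("pics/c6.png",np.hstack([f(a,190,95,65,90,6),f(b,230,130,65,90,6)]))
E
```

```text
time_s: 7.6
ee_pos: [503.6, -10.0, 151.3]
eef_rot: [-0.703, 0.703, 0.074, -0.074]
wrist_force: [-0.3, -0.2, -1.7]
finger_gap: 11.8
time_s: 8.1
ee_pos: [552.7, 0.6, 171.1]
eef_rot: [-0.703, 0.703, 0.074, -0.074]
wrist_force: [0.5, 0.2, -0.1]
finger_gap: 11.7
time_s: 8.4
ee_pos: [567.0, 3.7, 170.1]
eef_rot: [0.703, -0.703, -0.074, 0.075]
wrist_force: [-0.6, 0.4, -0.6]
finger_gap: 11.9
d [-94.1  91.2  -0.5] r [-0.  -0.1 -0. ] t 8.4 pos [567.    3.7 170.1] F [-0.6  0.4 -0.6] gap 11.878827156139499
```

View pics/c6.png

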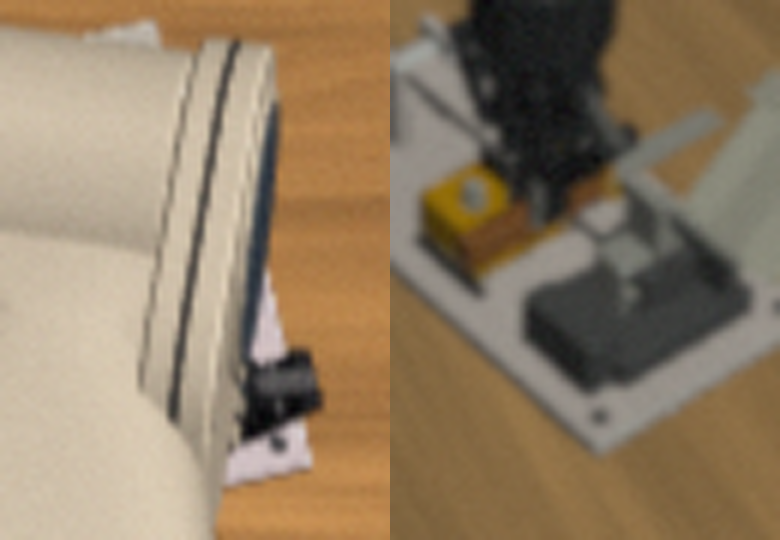

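The hood is tipped right over (pale panel at the right of the side crop, about (745,160)) and the fin stands free at about (645,205). Now I back out and lay the tool down on the clear bench to the right.

```bash
python3 -m crank '[[-30,-3,0,0,0,0,-1],[-70,-3,0,0,0,0,-1],[-110,-3,0,0,0,0,-1],[-135,-3,-30,0,0,0,-1],[-135,-3,-70,0,0,0,-1]]'; python3 d.py 430 -130 60 12.2
```

```text
time_s: 9.0
ee_pos: [445.7, -92.5, 174.3]
eef_rot: [0.703, -0.703, -0.075, 0.075]
wrist_force: [0.9, 0.2, -0.3]
finger_gap: 11.7
d [-23.2 114.3 -33.4] r [-0. -0. -0.] t 9.0 pos [445.7 -92.5 174.3] F [ 0.9  0.2 -0.3] gap 11.729560011373867
```

```bash
python3 -m crank '[[-23,40,-33,0,0,0,-1],[-23,80,-33,0,0,0,-1],[-23,114,-33,0,0,0,-1],[-23,120,-33,0,0,0,-1],[-23,126,-33,0,0,0,-1]]';python3 -m crank '[[0,0,0,0,0,0,-1],[0,0,0,0,0,0,-1]]'; python3 d.py 430 -130 34 12.2
```

```text
time_s: 9.5
ee_pos: [433.5, -130.2, 47.9]
eef_rot: [0.703, -0.703, -0.074, 0.074]
wrist_force: [-0.6, -0.1, -0.9]
finger_gap: 11.8
time_s: 9.7
ee_pos: [434.6, -130.3, 49.0]
eef_rot: [-0.703, 0.704, 0.075, -0.074]
wrist_force: [-0.2, 0.2, -0.4]
finger_gap: 11.7
d [-4.4 15.   1.3] r [ 0.1 -0.1  0.1] t 9.7 pos [ 434.6 -130.3   49. ] F [-0.2  0.2 -0.4] gap 11.661797307110518
```

```bash
python3 -m crank '[[0,7,0,0,0,0,-1],[0,11,0,0,0,0,-1],[0,13,0,0,0,0,-1],[0,13,0,0,0,0,-1]]';python3 -m crank '[[0,1.5,0,0,0,0,-1],[0,3,0,0,0,0,-1],[0,3,0,0,0,0,-1]]'
```

```text
time_s: 10.1
ee_pos: [433.6, -130.1, 34.5]
eef_rot: [0.703, -0.703, -0.074, 0.074]
wrist_force: [0.0, -1.2, -0.9]
finger_gap: 11.8
time_s: 10.4
ee_pos: [433.7, -130.3, 34.1]
eef_rot: [-0.703, 0.704, 0.075, -0.074]
wrist_force: [-12.2, 5.0, 41.4]
finger_gap: 11.6
```

It's on the bench. I'll ease off and release.

```bash
python3 -m crank '[[0,-3,0,0,0,0,-1],[0,-3,0,0,0,0,-0.7],[0,-5,0,0,0,0,-0.3],[0,-6,0,0,0,0,0.1],[0,-6,0,0,0,0,0.1]]';python3 -m crank '[[0,0,0,0,0,0,0.1],[0,-40,0,0,0,0,0.1],[0,-90,0,0,0,0,0],[0,-140,0,0,0,0,0],[0,-160,0,0,0,0,0]]';  python3 - <<'E'
from h import *
from fit import T
C=np.load("C.npy")
for p in((0,0,112),(-5,0,112)):print(T(C,p),[proj(n,T(C,p)) for n in("top","side")])
a=bot.get_image("top");b=bot.get_image("side")
f=lambda im,x,y,w,h,k:cv2.resize(im[y:y+h,x:x+w],None,fx=k,fy=k,interpolation=cv2.INTER_CUBIC)
cv2.imwrite("pics/c7.png",np.hstack([f(a,190,95,100,150,4),f(b,220,120,95,150,4)]))
E
python3 d.py 560 10 200 12.2
```

```text
time_s: 10.9
ee_pos: [433.7, -130.3, 37.6]
eef_rot: [0.703, -0.703, -0.074, 0.074]
wrist_force: [-0.2, 0.0, 0.6]
finger_gap: 47.2
time_s: 11.4
ee_pos: [434.8, -130.7, 201.9]
eef_rot: [-0.702, 0.704, 0.076, -0.073]
wrist_force: [0.6, -0.1, -0.3]
finger_gap: 42.8
[648.1  22.1 112. ] [array([214.8, 143. ]), array([272.7, 161.8])]
[643.2  21.  112. ] [array([215.2, 144.7]), array([271.5, 162.5])]
d [151.7   0.9 111.6] r [ 0.2 -0.1  0.3] t 11.5 pos [ 434.9 -130.8  200.6] F [ 0.4 -0.5 -1. ] gap 42.50249407620549
```

View pics/c7.png

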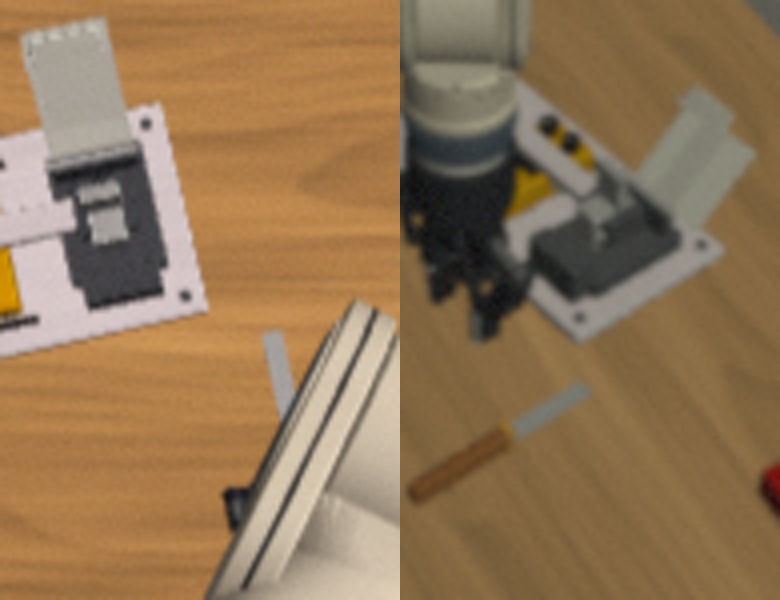

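The tool lies on the bench (side crop about (500,440)), the hood is fully open, and the fin is at about (214.5,142.5) in the top picture, where predicted. Next I work out the quarter turn so the jaws close across the fin's thickness.

```bash
python3 - <<'E'
from d import *
np.set_printoptions(precision=2,suppress=True)
s=bot.state(); print("q",s['qpos'])
for yaw in(102.2,-77.8): print(yaw,delta(648,22,190,yaw))
E
```

```text
q [-0.48  0.12 -0.3   1.15  0.   -0.69]
102.2 (array([240.26,  11.3 , 104.97]), array([  0.36, -90.14,   0.04]))
-77.8 (array([240.26,  11.3 , 104.97]), array([-0.04, 89.86,  0.36]))
```

```bash
python3 -m crank '[[120,5,52,0,-45,0,0],[120,5,52,0,-45,0,0],[120,5,52,0,-45,0,0],[120,5,52,0,-45,0,-0.1],[120,5,52,0,-45,0,-0.1]]'; python3 d.py 648 22 190 102.2
```

```text
time_s: 12.0
ee_pos: [540.3, -53.3, 190.4]
eef_rot: [0.627, -0.625, -0.328, 0.33]
wrist_force: [-0.2, -1.0, -0.4]
finger_gap: 38.6
d [123.1   0.1 -46.1] r [ -0.2 -46.7   0. ] t 12.0 pos [540.3 -53.3 190.4] F [-0.2 -1.  -0.4] gap 38.567007931590695
```

```bash
python3 -m crank '[[123,0,-46,0,-46.7,0,-0.1],[123,0,-46,0,-46.7,0,-0.1],[123,0,-46,0,-46.7,0,-0.1],[123,0,-46,0,-46.7,0,-0.1],[123,0,-46,0,-46.7,0,-0.1]]'; python3 -m crank '[[0,0,0,0,-2,0,-0.1],[0,0,0,0,-3,0,-0.1]]';python3 d.py 648 22 114 102.2
```

```text
time_s: 12.5
ee_pos: [648.6, 21.0, 189.9]
eef_rot: [0.463, -0.461, -0.535, 0.536]
wrist_force: [-0.1, 0.1, -0.9]
finger_gap: 38.5
time_s: 12.7
ee_pos: [648.0, 20.3, 190.7]
eef_rot: [0.45, -0.449, -0.545, 0.546]
wrist_force: [-0.5, -0.4, 0.1]
finger_gap: 38.5
d [ 1.7 76.7 -0.5] r [-0.1 -1.1  0. ] t 12.7 pos [648.   20.3 190.7] F [-0.5 -0.4  0.1] gap 38.548947168245874
```

```bash
python3 -m crank '[[2,20,0,0,-1,0,-0.1],[2,40,0,0,-1,0,-0.1],[2,60,0,0,-1,0,-0.1],[2,66,0,0,-1,0,-0.1],[2,66,0,0,-1,0,-0.1]]'; python3 -m crank '[[0,5,0,0,0,0,-0.1],[0,10,0,0,0,0,-0.1],[0,10,0,0,0,0,-0.1]]';python3 d.py 648 22 114 102.2; python3 - <<'E'
from h import *
a=bot.get_image("top");b=bot.get_image("side")
f=lambda im,x,y,w,h,k:cv2.resize(im[y:y+h,x:x+w],None,fx=k,fy=k,interpolation=cv2.INTER_CUBIC)
cv2.imwrite("pics/c8.png",f(b,225,110,85,90,6))
E
```

```text
time_s: 13.2
ee_pos: [647.4, 22.1, 125.3]
eef_rot: [0.446, -0.444, -0.549, 0.55]
wrist_force: [0.4, -0.4, -0.0]
finger_gap: 38.6
time_s: 13.5
ee_pos: [647.9, 22.1, 116.4]
eef_rot: [0.445, -0.445, -0.549, 0.55]
wrist_force: [0.2, -0.5, 0.4]
finger_gap: 38.4
d [-0.1  2.4 -0.1] r [-0.  -0.2  0. ] t 13.5 pos [647.9  22.1 116.4] F [ 0.2 -0.5  0.4] gap 38.4047699362675
```

View pics/c8.png

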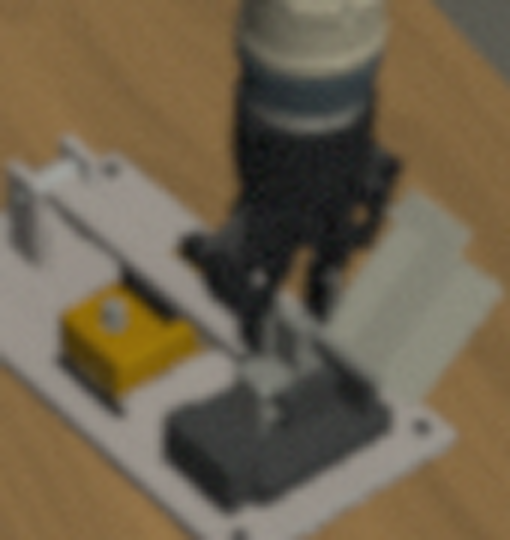

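The fingers straddle the fin (crop about (285,335)), the near one at (255,345) and the far one at (320,300). I'll go 3 mm lower and close.

```bash
python3 -m crank '[[0,3,0,0,0,0,-0.3],[0,3,0,0,0,0,-0.5],[0,3,0,0,0,0,-0.6],[0,3,0,0,0,0,-0.7]]' 60; python3 -m crank '[[0,0,0,0,0,0,-1],[0,0,0,0,0,0,-1],[0,0,0,0,0,0,-1],[0,0,0,0,0,0,-1]]';python3 d.py 648 22 114 102.2
```

```text
time_s: 14.0
ee_pos: [648.0, 22.1, 113.7]
eef_rot: [-0.445, 0.445, 0.55, -0.55]
wrist_force: [-0.3, 0.1, 0.5]
finger_gap: 12.7
time_s: 14.4
ee_pos: [648.0, 22.1, 113.9]
eef_rot: [-0.445, 0.445, 0.55, -0.549]
wrist_force: [-0.9, -0.4, 2.8]
finger_gap: 8.4
d [-0.1 -0.1  0. ] r [ 0.  -0.2 -0. ] t 14.4 pos [648.   22.1 113.9] F [-0.9 -0.4  2.8] gap 8.383894193177978
```

Gripped, gap 8.4. Now I pull the latch towards the robot (+z of the tool), watching the force.

```bash
for i in 1; do python3 -m crank '[[0,0,2,0,0,0,-1],[0,0,4,0,0,0,-1],[0,0,6,0,0,0,-1],[0,0,8,0,0,0,-1],[0,0,8,0,0,0,-1]]' 80; python3 -m crank '[[0,0,1,0,0,0,-1],[0,0,2,0,0,0,-1],[0,0,2,0,0,0,-1]]'; python3 -m crank '[[0,0,1,0,0,0,-1],[0,0,1,0,0,0,-1],[0,0,1,0,0,0,-1]]';done; python3 d.py 648 22 114 102.2
```

```text
time_s: 14.9
ee_pos: [641.1, 20.6, 113.9]
eef_rot: [-0.444, 0.446, 0.55, -0.549]
wrist_force: [5.8, 1.6, 1.2]
finger_gap: 8.3
time_s: 15.2
ee_pos: [639.4, 20.2, 113.9]
eef_rot: [-0.444, 0.446, 0.55, -0.549]
wrist_force: [7.7, 2.6, -0.1]
finger_gap: 7.9
time_s: 15.5
ee_pos: [638.5, 20.0, 114.0]
eef_rot: [-0.444, 0.446, 0.55, -0.549]
wrist_force: [7.5, 2.0, -0.3]
finger_gap: 7.7
d [-0.  -0.  -9.7] r [ 0.2 -0.2 -0. ] t 15.5 pos [638.5  20.  114. ] F [ 7.5  2.  -0.3] gap 7.6717845637473605
```

```bash
python3 -m crank '[[0,0,1,0,0,0,-1],[0,0,2,0,0,0,-1],[0,0,2,0,0,0,-1],[0,0,2,0,0,0,-1]]'; python3 d.py 648 22 114 102.2
```

```text
time_s: 15.9
ee_pos: [636.7, 19.6, 114.0]
eef_rot: [-0.444, 0.446, 0.55, -0.549]
wrist_force: [7.5, 1.9, 0.3]
finger_gap: 8.4
d [ -0.    0.  -11.5] r [ 0.2 -0.2 -0. ] t 15.9 pos [636.7  19.6 114. ] F [7.5 1.9 0.3] gap 8.37872027963783
```

Pulled about 11.5 mm with roughly 7.8 N, which agrees with the spring. Now I lift along the pivot's arc, tilting with the arm.

```bash
python3 -m crank '[[2,-7.5,0,0,0,2,-1],[4.2,-14.9,0,0,0,4,-1],[6.6,-22.3,0,0,0,6,-1],[9.4,-29.5,0,0,0,8,-1],[12.3,-36.6,0,0,0,10,-1]]'; python3 - <<'E'
from d import *
np.set_printoptions(precision=1,suppress=True)
C=np.load("C.npy");c,s_=np.cos(C[2]),np.sin(C[2])
s=bot.state();p=s['ee_pos'];q=R.from_quat(np.roll(s['eef_rot'],-1))
l=[c*(p[0]-C[0])+s_*(p[1]-C[1]),-s_*(p[0]-C[0])+c*(p[1]-C[1]),p[2]];print("cradle",l,"tilt",np.degrees(np.arccos(-q.as_matrix()[2,1])),"F",s['wrist_force'],"gap",s['finger_gap'])
R0=goalR(102.2,0)
for t in(.21,.245,.28,.315,.35):
    d0=np.array([215*(np.cos(.175)-np.cos(t))+52*(np.sin(t)-np.sin(.175)),-(215*(np.sin(t)-np.sin(.175))+52*(np.cos(t)-np.cos(.175))),0])
    print(t,(R.from_euler('z',-10,degrees=True)).apply(d0),np.degrees(t-.175))
E
```

```text
time_s: 16.4
ee_pos: [633.9, 31.7, 150.5]
eef_rot: [0.394, -0.492, -0.509, 0.586]
wrist_force: [8.6, 0.4, -2.6]
finger_gap: 8.0
cradle [np.float64(-11.833193671444285), np.float64(12.380384552297013), np.float64(150.54859599272567)] tilt 10.08587323399002 F [ 8.6  0.4 -2.6] gap 7.9699301231337465
0.21 [ 2.  -7.5  0. ] 2.0053522829578814
0.245 [  4.2 -14.9   0. ] 4.010704565915763
0.28 [  6.6 -22.2   0. ] 6.016056848873646
0.315 [  9.4 -29.5   0. ] 8.021409131831525
0.35 [ 12.4 -36.6   0. ] 10.026761414789405
```

Going well: -2.6 N of vertical load, and the latch side force is still there. The same rows again.

```bash
python3 -m crank '[[2,-7.5,0,0,0,2,-1],[4.2,-14.9,0,0,0,4,-1],[6.6,-22.3,0,0,0,6,-1],[9.4,-29.5,0,0,0,8,-1],[12.3,-36.6,0,0,0,10,-1]]'; python3 -m crank '[[0,0,0,0,0,0,-1],[0,0,0,0,0,0,-1],[0,0,0,0,0,0,-1],[0,0,0,0,0,0,-1],[0,0,0,0,0,0,-1]]'; python3 - <<'E'
from h import *
a=bot.get_image("top");b=bot.get_image("side")
f=lambda im,x,y,w,h,k:cv2.resize(im[y:y+h,x:x+w],None,fx=k,fy=k,interpolation=cv2.INTER_CUBIC)
cv2.imwrite("pics/c9.png",np.hstack([f(a,90,80,230,200,2)[:400,:400],f(b,200,100,100,100,4)]))
for l in("jar","pedal","spare_pedal"):
    for n in("top","side"): print(l,n,[(np.round(d["box"]).tolist(),round(d["score"],2)) for d in bot.find_in(l,n)][:2])
E
```

```text
time_s: 16.9
ee_pos: [630.0, 49.8, 184.4]
eef_rot: [0.342, -0.535, -0.464, 0.618]
wrist_force: [8.1, 0.9, -2.0]
finger_gap: 8.1
time_s: 17.4
ee_pos: [630.2, 49.6, 184.1]
eef_rot: [0.342, -0.534, -0.464, 0.618]
wrist_force: [8.3, 1.1, -2.2]
finger_gap: 8.5
jar top [([148.0, 133.0, 74.0, 34.0], 0.53)]
jar side [([171.0, 135.0, 17.0, 20.0], 0.53), ([206.0, 135.0, 100.0, 70.0], 0.23)]
pedal top []
pedal side [([237.0, 154.0, 31.0, 22.0], 0.75)]
spare_pedal top [([301.0, 120.0, 23.0, 38.0], 0.76), ([151.0, 100.0, 93.0, 92.0], 0.4)]
spare_pedal side [([311.0, 224.0, 39.0, 32.0], 0.97), ([281.0, 144.0, 28.0, 33.0], 0.27)]
```

View pics/c9.png

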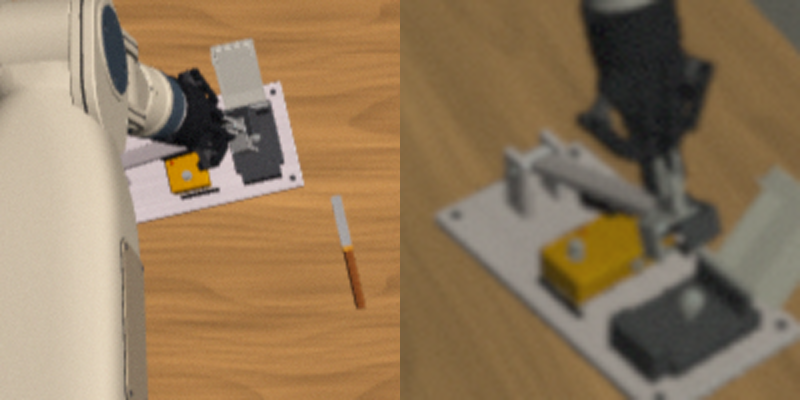

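The arm is up and held by the fin, with the ball exposed at crop (690,305). The hood is open, the tool is on the bench and the pedal is in place. Handing in.

```bash
python3 -c "
from rig import bot
print(bot.finish_job())"
```

```text
the job is handed in; nothing more can be done
None
```

I handed the job in at about 17.7 s of the 67 s, with the arm held up by its fin. No verdict was given.

- **Hood and tool:** I picked up the wooden-handled tool and levered the hood with its blade under the lip until the hood tipped right over. I then laid the tool on the bench to the right of the cradle.
- **Latch and arm:** I gripped the fin and pulled the latch about 11.5 mm. I then lifted the arm along its pivot arc to about 0.35 rad, which puts its end about 7 cm higher.

**Last checks:** The last picture shows the ball exposed, the arm up in the fingers, the hood fully open, the tool on the bench and the yellow pedal in place. Over the last half second the gripper pose was steady to 0.3 mm. The gap was 8.5 mm on the fin, with about 8 N from the latch spring and 2 N from the arm's weight.

**Disagreements:**
- **Blade tip:** before it went in, it looked about 1.5 px low in the side picture, but it slid in without contact.
- **Laying the tool down:** the wrist force peaked at 41 N. That was the fingers and tool pressing on the bench, not the gripper's body, and I eased off at once.
- **Network results:** the last top-camera search missed the yellow pedal, hidden by the robot, and gave a wrong box for the jar. The side camera found the jar where it was. It also found both pedals about where they were, with boxes a few pixels off.

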